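Square two cupboard-door panels into a corner fence for hinging

ROBOT

A 7-joint arm with a two-finger parallel gripper is mounted at the origin on the work surface. World frame = base frame: x ahead of the robot, y to its left, z up, the work surface at z = 0. Lengths are in mm, angles in rad, forces in N, time in s.
With the tool pointing down it reaches from about 350 to 900 mm from the base axis. Payload 7.2 kg.
Tool frame: the origin (TCP) lies between the finger pads; the fingertips stand 25 mm ahead of it and the grasp point (between the pads) lies 6 mm ahead of it; z points along the fingers, y is the line along which they close (so a half turn about z gives the same grasp; the last joint's range is limited). The gripper opens to 88 mm and grips with 3 to 60 N. Pads are 20 mm wide; open, the fingers measure 115 mm over their backs; the gripper's body (75 mm by 178 mm) begins 61 mm behind the grasp point.
Start: joints at [-1.28, 0.411, -0.013, 1.596, 0.006, 1.134, -0.082], TCP at [219.479, 585.199, 247.653] pointing down, gripper open.
Joint ranges: [-2.95, 2.95], [-0.29, 1.99], [-1.47, 1.44], [0.14, 2.54], [-1.03, 4.17], [0.13, 1.85], [-2.86, 2.86]. Speed limits (rad/s): [2.39, 2.39, 3.01, 3.01, 3.14, 3.14, 3.14].

INTERFACE

Orientations are given as [roll, pitch, yaw] about the fixed x, y, z axes, in that order (R = Rz(yaw) Ry(pitch) Rx(roll)).
In Python, from cell import ctrl gives the robot as it stands. The module is installed in compiled form; this text tells all that it offers.
- The arm moves only by the tool drive_tool, never from a script. Its arguments are lists of equal length, an entry for each row: "linear": the shift along the tool's x, y, z in units of 25 mm (1.0 is 25 mm), a list of three; "turn": the turn about the tool's z in degrees; "claw": the finger opening in mm, from 0 to 87.8. A call has 1 to 12 rows; each row shifts and turns the commanded pose from where the row before left it, along the tool's axes as they then stand; what a row does not reach is not made up. A row lasts 1/12 s, in which the tool goes at most 41.7 mm and 7.16 degrees, less where a joint would pass 70% of its speed; a pose out of reach is approached as far as the arm can. A call is refused whole if a number of a shift passes 1 or a number of a turn 7.16, either way. A call with a gripper value outside its range is refused whole. The fingers move at their own pace and stop on an object; the grip force is fixed at half the most. Time passes only in rows, so rows that do not move let the fingers close. It gives the time, the measured TCP pose, the force, the opening and the grip force at its end, in the units of the state.
- ctrl.sense(): the state, without advancing time (a new reading comes with each control period).
- ctrl.get_image(name): name is "scene" or "side" or "wrist"; returns the picture (384x512x3 uint8, red, green, blue); there is no depth.
- ctrl.camera_model(name): a dict with "intrinsics" (3x3 intrinsics, pixels), "eye" and "attitude" of the camera in the world. Camera axes: x right, y down, z forward; pixel columns grow to the right and rows downward; lengths in mm; the calibration is good to about 2 mm. The wrist camera is an equidistant fisheye: a pixel r from the principal point sees the ray r / f radians off the axis. A picture is of the moment at which its call begins: read the wrist's pose just before it. camera_model takes no time and is no camera call; for the wrist camera it gives the pose at the moment of the call.
- ctrl.finish_job(): hands the job in; it is judged then, once.
Trained networks look in the newest picture that a camera, given by its name, has taken for a name from the list of things; names that differ only in an ending like _2 or _b are one class to them, and where a whole thing is asked for, a point or a joint stands for the part that bears it (a point fixed in the world has none). Each returns a list of dicts, best first, with "confidence" (0 to 1); they miss things now and then, are a little off and sometimes report something else, mostly with a low value. They report only what shows in the picture. A call takes as long as a camera call. They do not tell look-alikes from the thing itself.
- ctrl.recognise(camera, name): "uv" ([column, row] in pixels, amid what is visible of it).
- ctrl.masks_of(camera, name): "pixels" (384x512 bool, what is visible of it) and "uv" ([column, row] in pixels, amid what is visible of it).
- ctrl.pinpoint(camera, name): "uv" ([column, row] in pixels: a listed point, or the origin of a listed thing).
The state is a dict: "clock": time; "joint_positions": joint angles; "joint_velocities": joint speeds; "joint_torque": joint torques, N m; "position": TCP position; "eef_rot": TCP orientation; "ft_force": force on the tool from outside, world axes, zero at the start; "torque": the same for the moment, N m; "width": finger opening in mm; "grip_force": force on a finger pad.
Only numpy, scipy, OpenCV 4.12 (cv2) and the standard library are available. Lean on these libraries where they do the work, as an engineer would, in place of code of your own. Each camera call takes 0.05 s, during which the arm holds its last target. There are 200 camera calls.

TASK

Lay up the door sample for its hinge: slide the larger wooden panel flush and square into the inside corner of the aluminium fence, its longest side along the long bar, and slide the smaller panel tight up beside it, its shortest side flush against the same long bar and its edge closed against the larger panel, with no gaps. The panels stay flat on the counter all the time (push them, do not lift or tip them), and everything else on the counter is left standing where it is.

Things in the scene. Friction and masses are not known exactly. Their poses are not given: they have to be found in the camera images.
- fence: Fixed L-shaped fence of two plain aluminium bars, 25 mm wide, 30 mm high, screwed to the counter. Origin: on the counter in the open area inside the L; the inside corner lies at (+130, +200) mm of it. Long bar: on the far (+x) side, 310 mm from the inside corner towards -y, inside face looking to -x. Short bar: 130 mm from the inside corner towards -x, inside face looking to -y.
- fence_corner (a point): The inside corner of the fence at counter height, with the fence's axes: the inside face of the long bar is the plane x = 0, that of the short bar the plane y = 0; the panels belong at negative x and negative y.
- door_panel: Larger panel: plywood slab 110 (its x) by 140 (its y) by 22 mm thick, thin dark rectangle on top, about 0.23 kg, flat. Origin: centre of underside. Starts turned at most 0.4 rad from the fence's axes, on either side of the smaller one. Home: 140 mm side on the long bar, 110 mm side on the short bar; origin 55 mm from the long bar and 70 mm from the short bar.
- post_panel: Smaller panel: plywood slab 110 (its x) by 90 (its y) by 22 mm thick, three dark pilot holes in a row on top, about 0.15 kg, flat. Origin: centre of underside. Starts turned at most 0.4 rad from the fence's axes. Home: 90 mm side on the long bar, 110 mm side against the larger panel; origin 55 mm from the long bar and 185 mm from the short bar's plane.
- oil_can: Bystander: upright can, 66 mm in diameter, 150 mm high; origin: centre of its underside.
- padlock: Bystander: brass padlock lying flat, body 55 (x) by 60 (y) by 26 mm centred on the origin, its steel shackle reaching 69 mm from the origin towards +x; origin on the counter.
- carton: Bystander: cardboard carton 90 (x) by 60 (y) by 50 mm high; origin: centre of its underside.
- tape_measure: Bystander: black tape measure standing on edge, 70 (x) by 38 (y) by 64 mm high; origin: centre of its underside.
- strap_hinge: Bystander: flat steel strap hinge lying along its y, from -113 to +75 mm, 60 mm wide at the barrel, 30 mm elsewhere, 10 mm high; origin on the counter.
- stock_bin: Bystander: grey plastic parts bin 120 (x) by 100 (y) by 65 mm high, outside the short bar; origin: centre of its underside.
- spool: Bystander: blue spool, 90 mm in diameter, 60 mm high, standing behind the long bar; origin: centre of its underside.
Not all that is in view belongs to the job. What is shaped like the post_panel but purple or red is not meant. What is shaped like the door_panel but green is not meant.

How it is judged:
By the outcome, as a careful person would: the job done as asked, in the order asked, and still so for the second after the job is handed in, with the robot touching nothing.
It also fails if it takes over 72 s, if anything falls off the work surface, if the arm or the gripper's body presses on something with over 40 N, if the wrist force passes 120 N, or if a joint passes its speed limit or range.

## Working session

There is one attempt and no reset: what is moved stays moved. The work goes in short steps, Python scripts to look and compute and a tool call to move; the robot and the scene stay as the last step left them, time stands still between calls to the robot, and variables do not carry over. Pictures are saved under pics/ and viewed, at most 15 in all, crops included, and the job is handed in when it is done.

Besides the shell and the picture viewer there is one more tool, called after "Call:" by a JSON object that holds its "op" and its "data", one argument or row to a line. drive_tool: Moves the arm, as the interface text tells. Its arguments: {"type":"object","properties":{"linear":{"type":"array"},"turn":{"type":"array"},"claw":{"type":"array"}},"required":["linear","turn","claw"]}

```bash
mkdir -p pics; cat > h.py <<'E'
import numpy as np,cv2
from cell import ctrl
def ray(cam,uv):
    m=ctrl.camera_model(cam);K=np.array(m["intrinsics"]);e=np.array(m["eye"],float);A=np.array(m["attitude"],float)
    if A.shape!=(3,3):
        from scipy.spatial.transform import Rotation as R
        A=R.from_euler('xyz',A).as_matrix()
    x=(uv[0]-K[0,2])/K[0,0];y=(uv[1]-K[1,2])/K[1,1]
    if cam=="wrist":
        r=np.hypot(x,y);d=np.array([np.sin(r)*x/max(r,1e-9),np.sin(r)*y/max(r,1e-9),np.cos(r)])
    else: d=np.array([x,y,1.])
    return e,A@d
def at(cam,uv,z=0.):
    e,d=ray(cam,uv);return (e+d*(z-e[2])/d[2])[:2]
E
python3 - <<'E'
from h import *
for c in("scene","side"):
    im=ctrl.get_image(c);cv2.imwrite(f"pics/{c}0.png",im[:,:,::-1])
    m=ctrl.camera_model(c);print(c,m)
    for n in("fence_corner","fence","door_panel","post_panel","oil_can","padlock","carton","tape_measure","strap_hinge","stock_bin","spool"):
        for d in ctrl.pinpoint(c,n): 
            if d["confidence"]>.3: print(n,round(d["confidence"],2),np.round(d["uv"]),np.round(at(c,d["uv"])))
print(ctrl.sense()["eef_rot"])
E
```

```text
scene {'intrinsics': array([[407.68516162,   0.        , 256.62847229],
       [  0.        , 407.68516162, 199.81893545],
       [  0.        ,   0.        ,   1.        ]]), 'eye': array([1219.92071956,  368.91284789, 1129.6841218 ]), 'attitude': array([-2.51662553, -0.01161053,  2.07118437])}
fence_corner 0.59 [288. 270.] [684. 200.]
door_panel 0.74 [206. 194.] [ 560. -175.]
post_panel 0.95 [269. 199.] [474.  24.]
post_panel 0.89 [391. 239.] [424. 441.]
post_panel 0.85 [340. 178.] [268. 204.]
oil_can 0.78 [155. 216.] [ 721. -272.]
padlock 0.74 [240. 167.] [ 400. -133.]
padlock 0.46 [290. 271.] [684. 204.]
carton 0.85 [339. 218.] [430. 262.]
tape_measure 0.79 [142. 176.] [ 608. -417.]
stock_bin 0.87 [335. 271.] [615. 326.]
spool 0.69 [234. 277.] [783.  68.]
side {'intrinsics': array([[389.74060936,   0.        , 253.33518391],
       [  0.        , 389.74060936, 188.59212766],
       [  0.        ,   0.        ,   1.        ]]), 'eye': array([ -34.51945704, -667.98357005,  762.25326171]), 'attitude': array([-2.24590378,  0.00735219, -0.69074666])}
fence_corner 0.84 [254. 155.] [688. 212.]
door_panel 0.95 [311. 234.] [ 560. -186.]
door_panel 0.6 [299. 367.] [ 275. -427.]
post_panel 0.96 [156. 154.] [431. 444.]
post_panel 0.91 [146. 206.] [272. 211.]
post_panel 0.78 [238. 206.] [482.  35.]
oil_can 0.88 [369. 226.] [ 707. -267.]
padlock 0.89 [254. 251.] [ 403. -132.]
carton 0.93 [182. 178.] [424. 261.]
tape_measure 0.56 [388. 273.] [ 609. -399.]
strap_hinge 0.59 [310. 292.] [ 422. -317.]
stock_bin 0.91 [217. 151.] [605. 321.]
spool 0.91 [302. 165.] [778.  62.]
[ 3.14155292e+00 -3.86569806e-05  2.78276673e+00]
```

View pics/scene0.png

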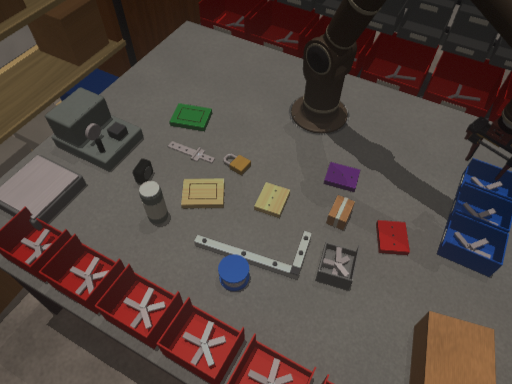

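View pics/side0.png

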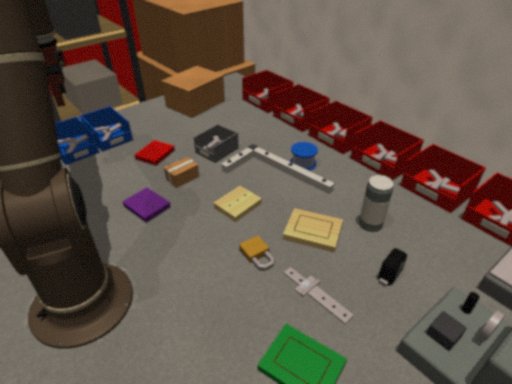

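```bash
cat >> h.py <<'E'
def mask(cam,name,near,r=60,z=0):
    for d in ctrl.masks_of(cam,name):
        if np.linalg.norm(at(cam,d["uv"],z)-near)<r: return d["pixels"]
def top(cam,pix,z):
    # outline of mask projected to plane z
    c=max(cv2.findContours(pix.astype(np.uint8),cv2.RETR_EXTERNAL,cv2.CHAIN_APPROX_NONE)[0],key=len)[:,0]
    return np.array([at(cam,p,z) for p in c],np.float32)
E
python3 - <<'E'
from h import *
for c in("scene","side"):
    ctrl.get_image(c)
    for n,near,z in(("door_panel",(555,-180),22),("post_panel",(475,28),22),("fence",(740,60),30)):
        p=mask(c,n,near,150 if n=="fence" else 70)
        if p is None: print(c,n,None);continue
        cv2.imwrite(f"pics/m_{c}_{n}.png",p*np.uint8(255))
        t=top(c,p,z)
        print(c,n,p.sum(),np.round(cv2.boxPoints(cv2.minAreaRect(t))).tolist())
        print(np.round(cv2.approxPolyDP(t.reshape(-1,1,2),12,True)[:,0]).tolist())
    for n in ("fence","padlock","strap_hinge","carton"):
        print(n,[(round(d["confidence"],2),np.round(d["uv"]).tolist(),np.round(at(c,d["uv"])).tolist()) for d in ctrl.pinpoint(c,n)])
im=cv2.imread("pics/scene0.png")[140:300,150:410];cv2.imwrite("pics/crop.png",cv2.resize(im,None,fx=3,fy=3,interpolation=cv2.INTER_CUBIC))
E
```

```text
scene door_panel 1224 [[484.0, -143.0], [554.0, -270.0], [665.0, -208.0], [594.0, -82.0]]
[[561.0, -264.0], [657.0, -201.0], [597.0, -87.0], [489.0, -153.0]]
scene post_panel 807 [[417.0, 78.0], [429.0, -15.0], [551.0, 2.0], [539.0, 94.0]]
[[430.0, -11.0], [542.0, 3.0], [534.0, 92.0], [422.0, 73.0]]
scene fence 1477 [[547.0, 213.0], [601.0, -120.0], [765.0, -94.0], [710.0, 240.0]]
[[556.0, 211.0], [555.0, 190.0], [675.0, 203.0], [724.0, -93.0], [747.0, -96.0], [759.0, -67.0], [748.0, 2.0], [722.0, 36.0], [732.0, 101.0], [710.0, 233.0]]
fence [(0.17, [145.0, 178.0], [609.0, -401.0])]
padlock [(0.87, [240.0, 171.0], [415.0, -126.0])]
strap_hinge [(0.95, [194.0, 154.0], [429.0, -311.0])]
carton [(0.55, [336.0, 219.0], [439.0, 257.0]), (0.46, [143.0, 177.0], [607.0, -411.0])]
side door_panel 1754 [[471.0, -159.0], [541.0, -281.0], [655.0, -216.0], [585.0, -94.0]]
[[582.0, -100.0], [478.0, -162.0], [544.0, -276.0], [648.0, -210.0]]
side post_panel 1020 [[405.0, 73.0], [418.0, -34.0], [545.0, -18.0], [531.0, 89.0]]
[[532.0, 80.0], [423.0, 74.0], [409.0, 45.0], [421.0, -24.0], [536.0, -9.0]]
side fence 1442 [[521.0, 209.0], [577.0, -139.0], [757.0, -111.0], [702.0, 238.0]]
[[557.0, 213.0], [531.0, 183.0], [536.0, 157.0], [656.0, 167.0], [699.0, -111.0], [729.0, -112.0], [748.0, -62.0], [703.0, 234.0]]
fence [(0.44, [216.0, 151.0], [601.0, 318.0]), (0.3, [300.0, 164.0], [773.0, 69.0])]
padlock [(0.96, [256.0, 251.0], [408.0, -135.0])]
strap_hinge [(0.7, [308.0, 293.0], [415.0, -315.0])]
carton [(0.77, [182.0, 177.0], [427.0, 265.0])]
```

View pics/crop.png

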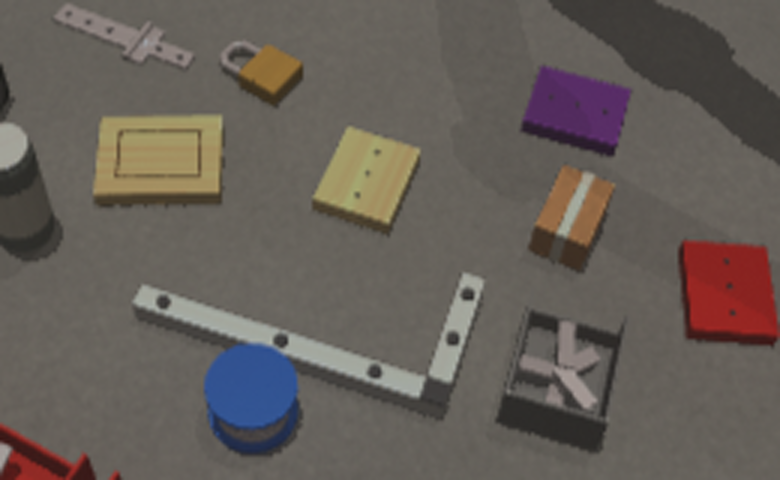

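Door candidates in the scene picture are wood at (206,194) and green at (190,117). Post candidates are wood with three holes at (272,199), purple at (342,176) and red at (392,237). I take the two wooden ones, and the crop confirms them: frame line at (160,155) and three holes at (367,173). The can at crop (20,200) stands close behind the door. I'm swinging over the work for a wrist look.

Call:
{"op": "drive_tool", "data": {
  "linear": [
    [-0.9,-0.98,0],
    [-0.9,-0.98,0],
    [-0.9,-0.98,0],
    [-0.9,-0.98,0],
    [-0.9,-0.98,0],
    [-0.9,-0.98,0],
    [-0.9,-0.98,0],
    [-0.9,-0.98,0],
    [-0.9,-0.98,0],
    [-0.9,-0.98,0],
    [-0.9,-0.98,0],
    [-0.9,-0.98,0]
  ],
  "turn": [0,0,0,0,0,0,0,0,0,0,0,0],
  "claw": [20,20,20,20,20,20,20,20,20,20,20,20]
}}

```text
clock: 3.0
position: [369.4, 213.6, 247.9]
eef_rot: [3.141, 0.0, 2.783]
ft_force: [1.5, -0.0, -0.0]
width: 20.0
grip_force: 0.0
```

Call:
{"op": "drive_tool", "data": {
  "linear": [
    [-0.9,-0.98,0],
    [-0.9,-0.98,0],
    [-0.9,-0.98,0],
    [-0.9,-0.98,0],
    [-0.9,-0.98,0],
    [-0.9,-0.98,0],
    [-0.9,-0.98,0],
    [-0.9,-0.98,0],
    [0,0,0],
    [0,0,0]
  ],
  "turn": [6,6,6,6,6,6,6,6,6,6],
  "claw": [20,20,20,20,20,20,20,20,20,20]
}}

```text
clock: 3.83
position: [373.1, -45.0, 248.0]
eef_rot: [3.14, -0.001, 1.727]
ft_force: [-0.1, 1.2, -0.3]
width: 20.1
grip_force: 0.0
```

Call:
{"op": "drive_tool", "data": {
  "linear": [
    [-0.2,0.94,0],
    [-0.2,0.94,0],
    [-0.2,0.94,0],
    [-0.2,0.94,0],
    [-0.2,0.94,0],
    [-0.2,0.94,0],
    [-0.2,0.94,0],
    [-0.2,0.94,0],
    [-0.2,0.94,0],
    [0,0,0],
    [0,0,0]
  ],
  "turn": [0,0,0,0,0,0,0,0,0,0,0],
  "claw": [20,20,20,20,20,20,20,20,20,20,20]
}}

```text
clock: 4.75
position: [590.0, -53.1, 247.0]
eef_rot: [-3.141, 0.001, 1.736]
ft_force: [-0.7, 0.2, 0.5]
width: 20.0
grip_force: 0.0
```

```bash
python3 - <<'E'
from h import *
im=ctrl.get_image("wrist");cv2.imwrite("pics/w1.png",im[:,:,::-1])
for n in("fence_corner","door_panel","post_panel","oil_can","padlock"):
    print(n,[(round(d["confidence"],2),np.round(d["uv"]).tolist(),np.round(at("wrist",d["uv"])).tolist()) for d in ctrl.pinpoint("wrist",n)])
for n,near,z in(("door_panel",(560,-180),22),("post_panel",(478,28),22),("fence",(700,60),30)):
    p=mask("wrist",n,near,150)
    if p is None: print(n,None);continue
    t=top("wrist",p,z);print(n,p.sum(),np.round(cv2.approxPolyDP(t.reshape(-1,1,2),8,True)[:,0]).tolist())
    print(np.round(cv2.boxPoints(cv2.minAreaRect(t))).tolist())
m=ctrl.camera_model("wrist");print(m["eye"],m["attitude"])
E
```

```text
fence_corner []
door_panel [(0.6, [229.0, 258.0], [572.0, -182.0])]
post_panel [(0.63, [185.0, 92.0], [482.0, 37.0])]
oil_can []
padlock [(0.96, [119.0, 205.0], [402.0, -131.0])]
door_panel 2851 [[633.0, -178.0], [582.0, -88.0], [491.0, -146.0], [496.0, -157.0], [549.0, -148.0], [555.0, -120.0], [572.0, -113.0], [586.0, -186.0]]
[[486.0, -142.0], [537.0, -233.0], [636.0, -177.0], [585.0, -86.0]]
post_panel 6269 [[529.0, 88.0], [422.0, 74.0], [430.0, -11.0], [543.0, 1.0]]
[[418.0, 75.0], [431.0, -16.0], [545.0, -0.0], [532.0, 91.0]]
fence 5464 [[704.0, 203.0], [675.0, 193.0], [716.0, -85.0], [728.0, -98.0], [750.0, -87.0]]
[[672.0, 198.0], [718.0, -100.0], [752.0, -95.0], [706.0, 204.0]]
[579.03853001  12.37666034 384.52880353] [2.89704689e+00 4.96001895e-04 1.64799129e-01]
```

View pics/w1.png

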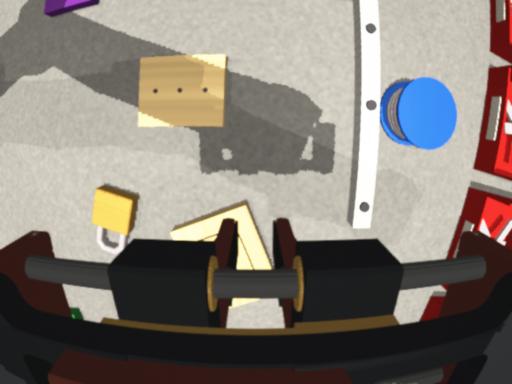

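Wrist view: post at (182,90), door partly hidden by the gripper at (235,240), long bar running (370,0)–(362,225), padlock (113,215). Fence corner is about (677,203) with yaw 0.155. I'm heading behind the door on its -y side.

Call:
{"op": "drive_tool", "data": {
  "linear": [
    [-0.91,-0.21,0],
    [-0.91,-0.21,0],
    [-0.91,-0.21,0],
    [-0.91,-0.21,0],
    [-0.91,-0.21,0],
    [-0.91,-0.21,0],
    [-0.91,-0.21,0],
    [-0.91,-0.21,0],
    [-0.91,-0.21,0],
    [-0.91,-0.21,0],
    [0,0,0.5],
    [0,0,0.5]
  ],
  "turn": [0,0,0,0,0,0,0,0,0,0,0.5,0],
  "claw": [20,20,20,20,20,20,20,20,20,20,20,20]
}}

```text
clock: 6.2
position: [574.8, -287.8, 222.7]
eef_rot: [3.14, 0.001, 1.724]
ft_force: [0.2, 0.6, -0.0]
width: 19.8
grip_force: 0.0
```

```bash
cat >> h.py <<'E'
C=np.array([677,203.]);psi=.155
def F(p):
    d=np.array(p[:2])-C;c,s=np.cos(psi),np.sin(psi);return np.round([c*d[0]+s*d[1],-s*d[0]+c*d[1]],1)
E
python3 - <<'E'
from h import *
im=ctrl.get_image("wrist");s=ctrl.sense();print(s["position"],s["eef_rot"][2],F(s["position"]))
cv2.imwrite("pics/w2.png",im[:,:,::-1])
p=mask("wrist","door_panel",(560,-180),150)
if p is not None:
    t=top("wrist",p,22);b=cv2.boxPoints(cv2.minAreaRect(t));print([F(q).tolist() for q in b],[F(q).tolist() for q in cv2.approxPolyDP(t.reshape(-1,1,2),8,True)[:,0]])
for n in("oil_can","fence_corner"):
    print(n,[(round(d["confidence"],2),np.round(d["uv"]).tolist(),F(at("wrist",d["uv"])).tolist()) for d in ctrl.pinpoint("wrist",n)])
E
```

```text
[ 574.02449997 -285.24559912  219.12369958] 1.7262355429059555 [-177.1 -466.5]
[[-240.8, -315.0], [-189.7, -445.0], [-88.2, -405.0], [-139.2, -275.1]] [[-141.3, -277.0], [-238.3, -316.6], [-187.4, -441.7], [-90.8, -402.5]]
oil_can [(0.56, [364.0, 174.0], [-37.4, -461.1])]
fence_corner []
```

View pics/w2.png

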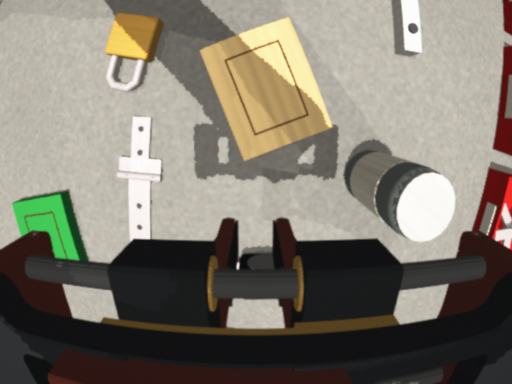

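The wrist picture shows the whole door at (265,90), its lower corner at (247,158), and the can at (370,180) with just enough clearance. Descending.

Call:
{"op": "drive_tool", "data": {
  "linear": [
    [0,0,0.94],
    [0,0,0.94],
    [0,0,0.94],
    [0,0,0.94],
    [0,0,0.94],
    [0,0,0.94],
    [0,0,0.94],
    [0,0,0.94],
    [0,0,0],
    [0,0,0]
  ],
  "turn": [0,0,0,0,0,0,0,0,0,0],
  "claw": [20,20,20,20,20,20,20,20,20,20]
}}

```text
clock: 7.23
position: [575.1, -285.0, 34.3]
eef_rot: [-3.14, -0.001, 1.728]
ft_force: [0.3, 0.3, 0.9]
width: 19.8
grip_force: 0.0
```

Call:
{"op": "drive_tool", "data": {
  "linear": [
    [0.3,0,0.1],
    [0.3,0,0],
    [0.3,0,0],
    [0.3,0,0],
    [0.3,0,0],
    [0.3,0,0],
    [0.3,0,0],
    [0.3,0,0],
    [0.3,0,0],
    [0.3,0,0],
    [0.3,0,0],
    [0.3,0,0]
  ],
  "turn": [0,0,0,0,0,0,0,0,0,0,0,0],
  "claw": [20,20,20,20,20,20,20,20,20,20,20,20]
}}

```text
clock: 8.23
position: [560.9, -196.3, 32.0]
eef_rot: [-3.141, -0.0, 1.727]
ft_force: [-1.4, -1.9, 1.7]
width: 20.2
grip_force: 1.0
```

```bash
cat >> h.py <<'E'
def where(cam,n,near,z=22):
    s=ctrl.sense();print("tcp",np.round(s["position"],1),F(s["position"]),round(s["eef_rot"][2],4),np.round(s["ft_force"],1))
    p=mask(cam,n,near,120)
    if p is None: print(n,None);return
    t=top(cam,p,z);print(cam,n,p.sum(),[F(q).tolist() for q in cv2.boxPoints(cv2.minAreaRect(t))],[F(q).tolist() for q in cv2.approxPolyDP(t.reshape(-1,1,2),8,True)[:,0]])
E
python3 - <<'E'
from h import *
im=ctrl.get_image("wrist");cv2.imwrite("pics/w3.png",im[:,:,::-1])
where("wrist","door_panel",(560,-120))
ctrl.get_image("side");where("side","door_panel",(560,-120))
E
```

```text
tcp [ 560.8 -194.4   31.8] [-176.1 -374.7] 1.7283 [-0.1  0.   0. ]
wrist door_panel 44688 [[-196.7, -239.1], [-191.5, -363.4], [-81.9, -358.8], [-87.1, -234.5]] [[-195.6, -245.2], [-190.3, -362.5], [-82.4, -357.2], [-88.4, -234.5]]
tcp [ 561.2 -195.6   31.9] [-176. -376.] 1.7283 [0.4 0.3 0.1]
side door_panel 697 [[-216.3, -224.8], [-208.8, -366.7], [-80.1, -359.8], [-87.6, -218.0]] [[-94.9, -220.6], [-198.3, -225.2], [-211.1, -236.0], [-206.2, -366.5], [-199.5, -304.8], [-180.8, -283.4], [-141.3, -270.9], [-108.3, -282.1], [-88.1, -271.0]]
```

View pics/w3.png

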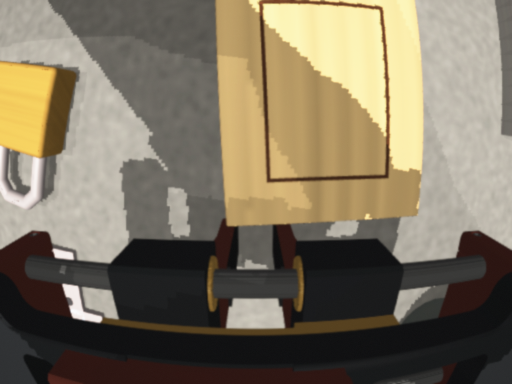

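Door is now nearly square at (320,100) in the wrist view, its near edge at rows 215–225. Next I go round to its -x side and push towards the long bar.

Call:
{"op": "drive_tool", "data": {
  "linear": [
    [-0.6,0,0],
    [0,-1,0],
    [0,-1,0],
    [0,0,0],
    [0,0,0],
    [0,0,0],
    [0,0,0],
    [0,0,0],
    [0,0,0],
    [0,0,0],
    [0,0,0],
    [0,0,0]
  ],
  "turn": [0,0,0,7,7,7,7,7,7,7,7,7],
  "claw": [20,20,20,30,40,40,40,40,40,40,40,40]
}}

```text
clock: 9.43
position: [514.2, -219.9, 32.1]
eef_rot: [-3.142, -0.0, 0.621]
ft_force: [-0.1, -0.0, 0.1]
width: 40.1
grip_force: 0.0
```

Call:
{"op": "drive_tool", "data": {
  "linear": [
    [0,0,0],
    [0,0,0],
    [0,0,0],
    [0,0,0],
    [0,-0.95,0],
    [0,-0.95,0],
    [0,-0.95,0],
    [0,-0.95,0],
    [0,0,0]
  ],
  "turn": [6.8,6.8,6.8,6.8,0,0,0,0,0],
  "claw": [40,40,40,40,40,40,40,40,40]
}}

```text
clock: 10.18
position: [499.1, -120.9, 31.3]
eef_rot: [-3.138, 0.002, 0.157]
ft_force: [-0.4, 1.0, -0.1]
width: 40.4
grip_force: 0.0
```

```bash
python3 - <<'E'
from h import *
im=ctrl.get_image("wrist");cv2.imwrite("pics/w4.png",im[:,:,::-1])
where("wrist","door_panel",(560,-120))
p=mask("wrist","fence",(700,-50),200)
if p is not None: t=top("wrist",p,30);print([F(q).tolist() for q in cv2.approxPolyDP(t.reshape(-1,1,2),6,True)[:,0]])
E
```

```text
tcp [ 499.6 -123.2   31.7] [-225.6 -294.9] 0.1562 [-0.2 -0.4  0.3]
wrist door_panel 50241 [[-195.1, -226.8], [-192.1, -367.5], [-85.4, -365.2], [-88.5, -224.5]] [[-88.5, -225.0], [-194.9, -228.3], [-190.5, -366.5], [-89.3, -364.2]]
```

View pics/w4.png

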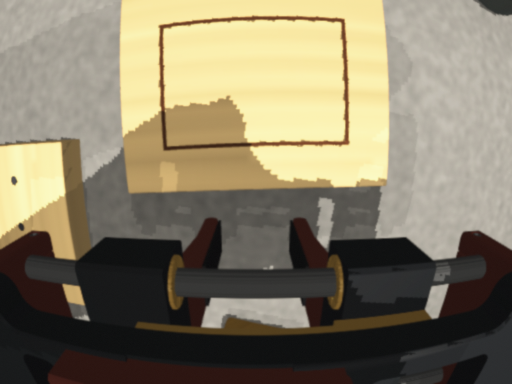

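Door square at (255,95), left edge xf≈-193. Pushing it to just short of the long bar.

Call:
{"op": "drive_tool", "data": {
  "linear": [
    [0.35,0,0],
    [0.35,0,0],
    [0.35,0,0],
    [0.35,0,0],
    [0.35,0,0],
    [0.35,0,0],
    [0.35,0,0],
    [0.35,0,0],
    [0.35,0,0],
    [0.35,0,0],
    [0.35,0,0],
    [0,0,0]
  ],
  "turn": [0,0,0,0,0,0,0,0,0,0,0,0],
  "claw": [40,40,40,40,40,40,40,40,40,40,40,40]
}}

```text
clock: 11.33
position: [597.1, -110.5, 32.1]
eef_rot: [3.141, -0.002, 0.154]
ft_force: [0.5, 0.3, -0.2]
width: 40.2
grip_force: 0.0
```

```bash
python3 - <<'E'
from h import *
im=ctrl.get_image("wrist");cv2.imwrite("pics/w5.png",im[:,:,::-1])
where("wrist","door_panel",(640,-100))
p=mask("wrist","fence",(700,-50),200)
if p is not None: t=top("wrist",p,30);print([F(q).tolist() for q in cv2.approxPolyDP(t.reshape(-1,1,2),6,True)[:,0]])
E
```

```text
tcp [ 596.1 -110.9   32.1] [-128.4 -297.6] 0.1537 [ 0.4 -0.2  0.2]
wrist door_panel 54062 [[-116.6, -222.8], [-116.7, -362.1], [-7.0, -362.1], [-7.0, -222.9]] [[-7.9, -223.7], [-115.6, -224.7], [-116.2, -360.9], [-8.4, -359.6]]
[[25.3, -134.3], [-9.8, -143.1], [-6.8, -306.7]]
```

View pics/w5.png

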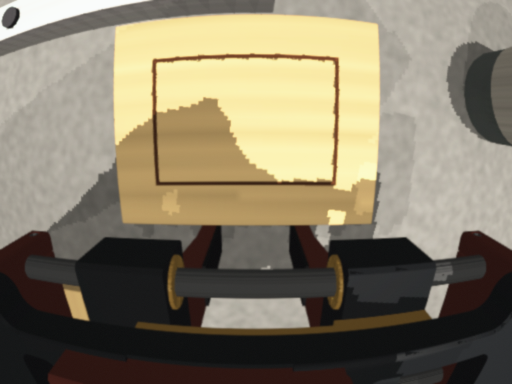

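Door (250,120) is square beside the bar with a gap of a few mm. Going round to its -y side, clear of the can at (490,90).

Call:
{"op": "drive_tool", "data": {
  "linear": [
    [-0.75,0,0],
    [-0.75,0,0],
    [0,0.82,0],
    [0,0.82,0],
    [0,0.82,0],
    [0,0.82,0],
    [0,0,0],
    [0,0,0],
    [0,0,0],
    [0,0,0],
    [0,0,0],
    [0,0,0]
  ],
  "turn": [0,0,0,0,0,0,-7,-7,-7,-7,-7,-7],
  "claw": [40,40,40,30,20,20,20,20,20,20,20,20]
}}

```text
clock: 12.48
position: [569.9, -198.1, 32.3]
eef_rot: [3.141, -0.0, 0.891]
ft_force: [-0.2, 0.4, 0.4]
width: 20.3
grip_force: 0.0
```

Call:
{"op": "drive_tool", "data": {
  "linear": [
    [0,0,0],
    [0,0,0],
    [0,0,0],
    [0,0,0],
    [0,0,0],
    [0,0,0],
    [0,0,0],
    [0,0.83,0],
    [0,0.83,0],
    [0,0.83,0],
    [0,0.83,0],
    [0,0.83,0]
  ],
  "turn": [-6.86,-6.86,-6.86,-6.86,-6.86,-6.86,-6.86,0,0,0,0,0],
  "claw": [20,20,20,20,20,20,20,20,30,40,40,40]
}}

```text
clock: 13.48
position: [673.3, -182.2, 32.3]
eef_rot: [3.142, -0.0, 1.723]
ft_force: [1.2, -0.4, 0.1]
width: 39.2
grip_force: 0.0
```

```bash
python3 - <<'E'
from h import *
ctrl.get_image("wrist")
where("wrist","door_panel",(640,-100))
p=mask("wrist","fence",(700,50),250)
if p is not None: t=top("wrist",p,30);print([F(q).tolist() for q in cv2.approxPolyDP(t.reshape(-1,1,2),6,True)[:,0]])
E
```

```text
tcp [ 677.4 -180.3   32.4] [ -58.8 -378.7] 1.7259 [2.6 1.6 0.6]
wrist door_panel 45330 [[-113.5, -245.2], [-112.8, -361.1], [-2.8, -360.4], [-3.5, -244.5]] [[-112.4, -245.3], [-111.8, -360.4], [-4.1, -359.9], [-3.7, -244.5]]
[[-7.9, -248.9], [-7.4, -307.1], [27.2, -306.3], [27.0, -241.6]]
```

Call:
{"op": "drive_tool", "data": {
  "linear": [
    [0.3,0,0],
    [0.5,0,0],
    [0.5,0,0],
    [0.5,0,0],
    [0.5,0,0],
    [0.5,0,0],
    [0.5,0,0],
    [0.5,0,0],
    [0.5,0,0],
    [0.5,0,0],
    [0.5,0,0],
    [0.3,0,0]
  ],
  "turn": [0,0,0,0,0,0,0,0,0,0,0,0],
  "claw": [40,40,40,40,40,40,40,40,40,40,40,40]
}}

```text
clock: 14.63
position: [651.3, -41.6, 32.2]
eef_rot: [3.141, -0.001, 1.725]
ft_force: [0.3, -1.2, -0.1]
width: 39.5
grip_force: 0.6
```

```bash
python3 - <<'E'
from h import *
im=ctrl.get_image("wrist");cv2.imwrite("pics/w6.png",im[:,:,::-1])
where("wrist","door_panel",(640,30))
p=mask("wrist","fence",(680,150),250)
if p is not None: t=top("wrist",p,30);print([F(q).tolist() for q in cv2.approxPolyDP(t.reshape(-1,1,2),6,True)[:,0]])
E
```

```text
tcp [651.2 -40.   32. ] [ -63.  -236.1] 1.7265 [0.2 1.7 0.6]
wrist door_panel 47551 [[-113.1, -102.9], [-112.9, -225.3], [-3.0, -225.1], [-3.2, -102.7]] [[-112.0, -104.2], [-111.8, -224.1], [-4.7, -224.8], [-3.8, -102.7]]
[[27.5, -100.6], [-7.0, -107.8], [-7.5, -231.7], [27.3, -234.6]]
```

View pics/w6.png

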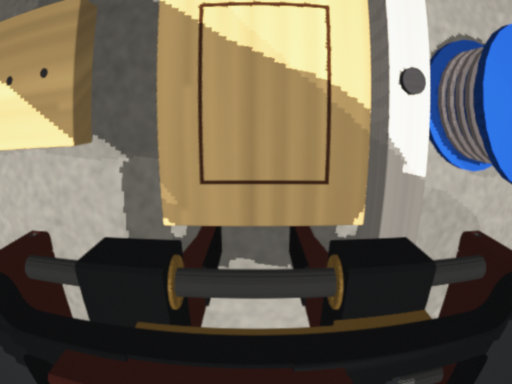

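Door square at (265,110) with a narrow gap to the bar at (380,110), and clear of the post. Continuing.

Call:
{"op": "drive_tool", "data": {
  "linear": [
    [0.3,0,0],
    [0.3,0,0],
    [0.3,0,0],
    [0.3,0,0],
    [0.3,0,0],
    [0.3,0,0],
    [0.3,0,0],
    [0.3,0,0],
    [0.3,0,0],
    [0.25,0,0],
    [0,0,0]
  ],
  "turn": [0,0,0,0,0,0,0,0,0,0,0],
  "claw": [40,40,40,40,40,40,40,40,40,40,40]
}}

```text
clock: 15.7
position: [639.7, 31.6, 31.9]
eef_rot: [-3.141, -0.001, 1.726]
ft_force: [-0.1, -0.7, 0.2]
width: 39.9
grip_force: 0.0
```

Call:
{"op": "drive_tool", "data": {
  "linear": [
    [0.15,0,0],
    [0.1,0,0],
    [0.1,0,0],
    [0.1,0,0],
    [0.1,0,0],
    [0,0,0]
  ],
  "turn": [0,0,0,0,0,0],
  "claw": [40,40,40,40,40,40]
}}

```text
clock: 16.2
position: [637.8, 43.5, 32.0]
eef_rot: [-3.141, -0.001, 1.724]
ft_force: [-1.1, 0.3, 0.6]
width: 40.0
grip_force: 0.0
```

```bash
python3 - <<'E'
from h import *
im=ctrl.get_image("wrist");cv2.imwrite("pics/w7.png",im[:,:,::-1])
where("wrist","door_panel",(630,120))
where("wrist","post_panel",(480,40))
E
```

```text
tcp [637.9  43.3  32. ] [ -63.3 -151.7] 1.7243 [ 0.7 -0.5 -1.1]
wrist door_panel 47639 [[-112.4, -17.4], [-112.2, -140.1], [-1.9, -139.9], [-2.2, -17.2]] [[-111.8, -18.7], [-111.4, -138.6], [-3.5, -139.6], [-2.5, -17.2]]
tcp [638.   43.1  32.1] [ -63.2 -152. ] 1.7241 [-0.  -0.1  0.4]
wrist post_panel 10489 [[-250.5, -86.9], [-252.6, -163.8], [-151.6, -166.6], [-149.5, -89.6]] [[-150.3, -91.1], [-230.5, -88.5], [-252.6, -163.8], [-209.1, -146.2], [-194.6, -148.2], [-190.6, -165.5], [-157.1, -153.3]]
```

Call:
{"op": "drive_tool", "data": {
  "linear": [
    [0.06,0,0],
    [0.06,0,0],
    [0.06,0,0]
  ],
  "turn": [0,0,0],
  "claw": [40,40,40]
}}

```text
clock: 16.6
position: [637.7, 46.2, 32.3]
eef_rot: [3.141, 0.001, 1.723]
ft_force: [1.3, -5.6, -0.6]
width: 40.1
grip_force: 2.9
```

Call:
{"op": "drive_tool", "data": {
  "linear": [
    [0.06,0,0],
    [0.06,0,0],
    [0,0,0]
  ],
  "turn": [0,0,0],
  "claw": [40,40,40]
}}

```text
clock: 16.85
position: [637.7, 46.3, 32.4]
eef_rot: [3.14, 0.005, 1.722]
ft_force: [1.7, -9.7, -1.7]
width: 40.1
grip_force: 4.7
```

```bash
python3 - <<'E'
from h import *
im=ctrl.get_image("wrist")
where("wrist","door_panel",(630,120))
E
```

```text
tcp [637.7  46.3  32.4] [ -63.1 -148.8] 1.7218 [ 2.5 -8.9 -0.5]
wrist door_panel 47370 [[-112.5, -15.1], [-111.7, -137.2], [-2.0, -136.6], [-2.7, -14.5]] [[-111.2, -15.7], [-110.6, -135.4], [-3.9, -136.1], [-2.7, -14.5]]
```

Door is firmly on the short bar. Now over the top to its -x side, to press it onto the long bar.

Call:
{"op": "drive_tool", "data": {
  "linear": [
    [-0.4,0,0],
    [0,0,-0.9],
    [0,0,-0.9],
    [0.88,-0.68,0],
    [0.88,-0.68,0],
    [0.88,-0.68,0],
    [0.88,-0.68,0],
    [0,0,0],
    [0,0,0],
    [0,0,0],
    [0,0,0],
    [0,0,0]
  ],
  "turn": [0,0,0,0,0,0,0,7,7,7,7,7],
  "claw": [40,40,40,40,40,40,40,40,40,40,40,40]
}}

```text
clock: 17.95
position: [557.7, 117.3, 77.3]
eef_rot: [-3.141, -0.001, 1.107]
ft_force: [-0.1, 0.5, 0.1]
width: 39.9
grip_force: 0.0
```

Call:
{"op": "drive_tool", "data": {
  "linear": [
    [0,0,0],
    [0,0,0],
    [0,0,0],
    [0,0,0],
    [0,0,0],
    [0,0,0],
    [0,0,0],
    [0,0,0],
    [0,0,0]
  ],
  "turn": [6.87,6.87,6.87,6.87,6.87,6.87,6.87,6.87,0],
  "claw": [40,40,40,40,40,40,40,40,40]
}}

```text
clock: 18.7
position: [557.7, 117.4, 76.9]
eef_rot: [-3.141, 0.001, 0.149]
ft_force: [-0.2, -0.2, -0.3]
width: 40.1
grip_force: 0.0
```

```bash
python3 - <<'E'
from h import *
im=ctrl.get_image("wrist");cv2.imwrite("pics/w8.png",im[:,:,::-1])
where("wrist","door_panel",(630,120))
ctrl.get_image("scene")
where("scene","post_panel",(480,40))
E
```

```text
tcp [557.7 117.2  76.9] [-131.2  -66.4] 0.1562 [-0.9 -0.6 -0.5]
wrist door_panel 33782 [[-112.0, 3.0], [-111.1, -137.0], [-1.9, -136.4], [-2.8, 3.6]] [[-4.4, 3.0], [-111.7, 1.4], [-109.8, -136.3], [-2.6, -134.4]]
tcp [557.8 117.   77.1] [-131.1  -66.5] 0.158 [-1.   0.2  0.5]
scene post_panel 134 [[-182.2, -105.1], [-189.2, -174.6], [-159.5, -177.6], [-152.5, -108.1]] [[-172.5, -176.3], [-158.5, -167.7], [-154.5, -121.1], [-163.9, -106.9], [-186.7, -149.5]]
```

View pics/w8.png

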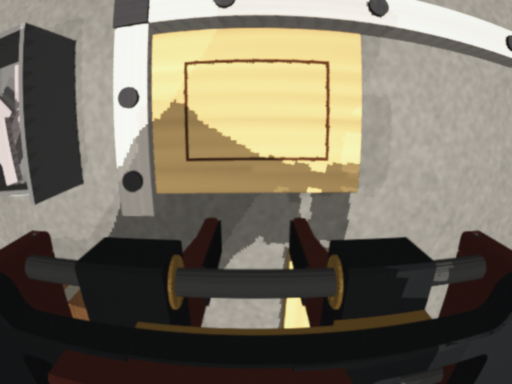

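Picture: door at (255,110) against the short bar at (135,130), a sliver left to the long bar, and the post's edge behind at (295,300). Narrowing the fingers to stay clear of the post, then lowering.

Call:
{"op": "drive_tool", "data": {
  "linear": [
    [0,0,0],
    [0,0,0.6],
    [0,0,0.6],
    [0,0,0.6],
    [0,0,0]
  ],
  "turn": [0,0,0,0,0],
  "claw": [20,20,20,20,20]
}}

```text
clock: 19.32
position: [555.7, 116.7, 28.5]
eef_rot: [3.141, 0.005, 0.154]
ft_force: [-1.2, 1.0, -1.0]
width: 20.0
grip_force: 0.0
```

Call:
{"op": "drive_tool", "data": {
  "linear": [
    [0.15,0,0],
    [0.1,0,0],
    [0.1,0,0],
    [0.08,0,0],
    [0.06,0,0],
    [0,0,0]
  ],
  "turn": [0,0,0,0,0,0],
  "claw": [20,20,20,20,20,20]
}}

```text
clock: 19.82
position: [570.2, 118.6, 32.4]
eef_rot: [3.141, -0.0, 0.154]
ft_force: [-0.7, -0.0, -0.1]
width: 20.1
grip_force: 0.5
```

Call:
{"op": "drive_tool", "data": {
  "linear": [
    [0.06,0,0],
    [0.06,0,0],
    [0.06,0,0],
    [0,0,0]
  ],
  "turn": [0,0,0,0],
  "claw": [20,20,20,20]
}}

```text
clock: 20.15
position: [571.1, 118.8, 31.9]
eef_rot: [-3.14, 0.007, 0.153]
ft_force: [-12.0, -2.6, 9.8]
width: 20.2
grip_force: 6.5
```

```bash
python3 - <<'E'
from h import *
im=ctrl.get_image("wrist")
where("wrist","door_panel",(630,120))
E
```

```text
tcp [571.1 118.8  31.9] [-117.6  -66.9] 0.1533 [-12.4  -2.   10.1]
wrist door_panel 54717 [[-106.0, 2.4], [-105.8, -136.8], [3.9, -136.7], [3.7, 2.5]] [[2.4, 1.9], [-105.1, 1.3], [-104.7, -135.9], [2.9, -136.4]]
```

Door is home: it stops firmly at both bars. Now the post, which first has to go -y to clear the door's edge.

Call:
{"op": "drive_tool", "data": {
  "linear": [
    [-0.4,0,0],
    [0,0,-0.9],
    [0,0,-0.9],
    [-0.91,0,0],
    [-0.91,0,0],
    [-0.91,0,0],
    [-0.91,0,0],
    [0,0,0],
    [0,0,0],
    [0,0,0],
    [0,0,0],
    [0,0,0]
  ],
  "turn": [0,0,0,0,0,0,0,-7,-7,-7,-7,-7],
  "claw": [20,20,20,30,40,40,40,40,40,40,40,40]
}}

```text
clock: 21.25
position: [475.3, 104.4, 77.6]
eef_rot: [3.141, -0.002, 0.771]
ft_force: [-0.2, -0.7, 0.7]
width: 39.8
grip_force: 0.0
```

Call:
{"op": "drive_tool", "data": {
  "linear": [
    [0,0,0],
    [0,0,0],
    [0,0,0],
    [0,0,0],
    [0,0,0],
    [0,0,0],
    [0,0,0],
    [0,0,0],
    [0,0,0]
  ],
  "turn": [-6.87,-6.87,-6.87,-6.87,-6.87,-6.87,-6.87,-6.87,0],
  "claw": [40,40,40,40,40,40,40,40,40]
}}

```text
clock: 22.0
position: [475.2, 104.1, 77.7]
eef_rot: [3.14, -0.001, 1.729]
ft_force: [0.5, -0.6, 0.2]
width: 40.0
grip_force: 0.0
```

```bash
echo 'C=np.array([680,205.7])' >> h.py; python3 - <<'E'
from h import *
for c in("side","scene"):
    im=ctrl.get_image(c);cv2.imwrite(f"pics/{c}9.png",im[:,:,::-1])
    where(c,"post_panel",(481,38)); 
    print([F(at(c,d["uv"])).tolist() for d in ctrl.pinpoint(c,"post_panel")])
    where(c,"door_panel",(630,120))
a=cv2.imread("pics/side9.png")[100:290,100:370];cv2.imwrite("pics/s9c.png",cv2.resize(a,None,fx=2.9,fy=2.9))
E
```

```text
tcp [475.2 104.1  77.6] [-218.1  -68.8] 1.7214 [-0.6  0.3  0.2]
side post_panel 992 [[-293.9, -89.2], [-295.1, -195.6], [-168.3, -197.0], [-167.1, -90.6]] [[-167.7, -98.7], [-277.6, -93.8], [-292.1, -117.0], [-294.2, -190.2], [-184.5, -193.9], [-171.2, -174.7]]
[[-220.1, 280.0], [-226.3, -136.7], [-391.3, 70.7]]
tcp [474.9 104.   77.4] [-218.3  -68.9] 1.7193 [-0.4  0.2  0.6]
side door_panel 1079 [[-129.3, 0.7], [-129.5, -155.6], [0.8, -155.8], [1.0, 0.5]] [[-9.2, -2.6], [-90.7, 0.2], [-125.7, -19.8], [-125.2, -155.0], [-51.4, -154.6], [-6.8, -139.8], [0.9, -78.8]]
tcp [474.7 104.   77.2] [-218.5  -68.8] 1.7209 [0.6 0.4 0.1]
scene post_panel 658 [[-278.3, -85.0], [-281.9, -179.0], [-158.7, -183.7], [-155.1, -89.7]] [[-280.5, -175.9], [-159.6, -176.1], [-156.9, -92.0], [-209.2, -88.0], [-223.4, -120.7], [-246.1, -131.7], [-275.3, -126.9]]
[[-409.2, 64.3], [-229.9, -144.3]]
tcp [474.6 104.   77.1] [-218.6  -68.8] 1.7223 [ 0.  -0.1  0.2]
scene door_panel 1317 [[-114.0, -0.1], [-111.9, -139.2], [-5.5, -137.6], [-7.6, 1.5]] [[-107.7, -136.7], [-11.5, -135.2], [-12.5, -3.7], [-105.7, -2.6]]
```

View pics/s9c.png

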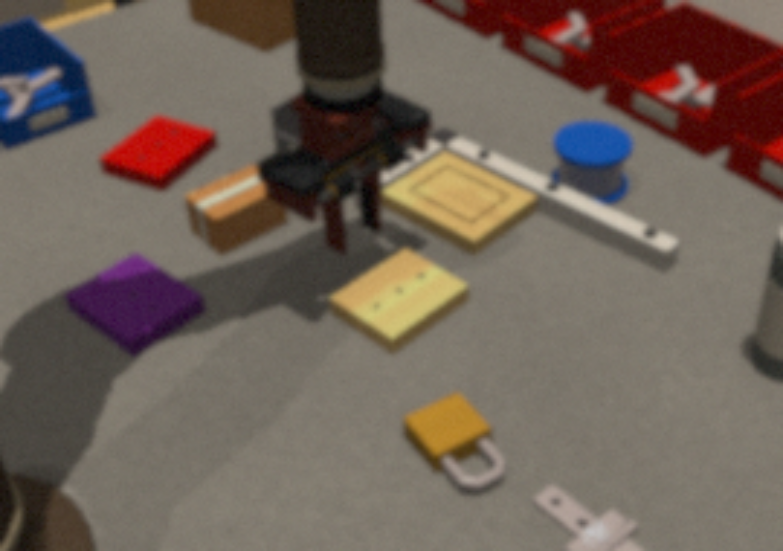

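Side crop: door (460,195) sits in the corner, post (400,290), fingers just behind the post's +y edge. Lower and push -y.

Call:
{"op": "drive_tool", "data": {
  "linear": [
    [0,0,0.6],
    [0,0,0.6],
    [0,0,0.6],
    [-0.2,0,0],
    [-0.3,0,0],
    [-0.3,0,0],
    [-0.3,0,0],
    [-0.3,0,0],
    [-0.3,0,0],
    [-0.3,0,0],
    [-0.3,0,0],
    [-0.3,0,0]
  ],
  "turn": [0,0,0,0,0,0,0,0,0,0,0,0],
  "claw": [40,40,40,40,40,40,40,40,40,40,40,40]
}}

```text
clock: 23.4
position: [484.7, 39.0, 32.3]
eef_rot: [3.141, -0.0, 1.724]
ft_force: [-0.8, 1.7, 0.8]
width: 39.9
grip_force: 0.7
```

Call:
{"op": "drive_tool", "data": {
  "linear": [
    [-0.3,0,0],
    [-0.3,0,0],
    [0,0,0],
    [0.4,0,0],
    [0,0,-0.9],
    [0,0,-0.9],
    [0,-0.9,0],
    [0,-0.9,0],
    [0,-0.9,0],
    [0,-0.8,0],
    [0,0,0]
  ],
  "turn": [0,0,0,0,0,0,0,0,0,0,0],
  "claw": [40,40,40,40,40,40,40,40,40,40,40]
}}

```text
clock: 24.32
position: [394.2, 21.8, 76.6]
eef_rot: [-3.137, -0.001, 1.724]
ft_force: [-1.5, -0.3, -0.9]
width: 40.2
grip_force: 0.0
```

```bash
python3 - <<'E'
from h import *
for c in("side","scene"):
    im=ctrl.get_image(c)
    where(c,"post_panel",(490,-40)); 
    print([F(at(c,d["uv"])).tolist() for d in ctrl.pinpoint(c,"post_panel")])
E
```

```text
tcp [396.8  22.2  77. ] [-308.2 -137.6] 1.7246 [0.9 0.3 0.5]
side post_panel 1085 [[-291.8, -160.6], [-291.6, -265.9], [-164.8, -265.7], [-165.0, -160.4]] [[-166.1, -166.4], [-280.3, -169.1], [-290.3, -182.5], [-291.0, -264.3], [-185.4, -265.2], [-167.3, -247.2]]
[[-207.8, 275.6], [-401.4, 62.9], [-213.9, -206.8]]
tcp [399.9  22.2  77.3] [-305.1 -138.1] 1.7248 [-0.1  0.5 -0.7]
scene post_panel 741 [[-280.1, -161.3], [-278.2, -251.0], [-155.4, -248.5], [-157.3, -158.7]] [[-271.8, -250.3], [-164.3, -245.2], [-163.0, -166.8], [-270.4, -165.1], [-279.2, -204.8]]
[[-419.0, 56.2], [-210.3, 271.4], [-223.7, -222.4]]
```

Call:
{"op": "drive_tool", "data": {
  "linear": [
    [0,0,0],
    [0,0,0],
    [0,0,0],
    [0,0,0],
    [0,0,0],
    [0,0,0],
    [0,0,0],
    [0,0,0],
    [0,0,0],
    [0,0,0],
    [0,0,0],
    [0,0,0]
  ],
  "turn": [7,7,7,7,7,7,7,7,7,7,7,7],
  "claw": [40,40,40,40,40,40,40,40,40,40,40,40]
}}

```text
clock: 25.62
position: [399.6, 21.5, 77.2]
eef_rot: [3.141, -0.0, 0.252]
ft_force: [-0.8, 1.1, -0.4]
width: 40.2
grip_force: 0.0
```

Call:
{"op": "drive_tool", "data": {
  "linear": [
    [0,0,0],
    [0,0.92,0],
    [0,0.92,0],
    [0,0.92,0],
    [0,0,0]
  ],
  "turn": [6,0,0,0,0],
  "claw": [40,40,40,40,40]
}}

```text
clock: 26.03
position: [410.7, -50.6, 77.6]
eef_rot: [3.139, -0.002, 0.149]
ft_force: [-1.1, -0.4, -0.1]
width: 40.0
grip_force: 0.0
```

```bash
python3 - <<'E'
from h import *
im=ctrl.get_image("wrist");where("wrist","post_panel",(490,-40))
where("wrist","door_panel",(630,120))
E
```

```text
tcp [410.2 -48.7  77.3] [-305.9 -209.7] 0.1495 [0.5 0.4 0.1]
wrist post_panel 22087 [[-276.3, -159.0], [-276.4, -248.8], [-167.1, -249.0], [-167.0, -159.2]] [[-167.8, -247.3], [-168.7, -159.9], [-276.0, -160.7], [-275.0, -248.0]]
tcp [409.7 -47.4  77.1] [-306.1 -208.4] 0.1509 [ 0.4 -0.1  0.1]
door_panel None
```

Call:
{"op": "drive_tool", "data": {
  "linear": [
    [0,0,0.6],
    [0,0,0.6],
    [0,0,0.6],
    [0.3,0,0],
    [0.4,0,0],
    [0.4,0,0],
    [0.4,0,0],
    [0.4,0,0],
    [0.4,0,0],
    [0.4,0,0],
    [0.4,0,0],
    [0.4,0,0]
  ],
  "turn": [0,0,0,0,0,0,0,0,0,0,0,0],
  "claw": [40,40,40,40,40,40,40,40,40,40,40,40]
}}

```text
clock: 27.18
position: [496.8, -33.3, 32.2]
eef_rot: [-3.142, -0.0, 0.153]
ft_force: [-1.1, -0.3, 1.2]
width: 40.1
grip_force: 0.7
```

Call:
{"op": "drive_tool", "data": {
  "linear": [
    [0.4,0,0],
    [0.4,0,0],
    [0.4,0,0],
    [0.4,0,0],
    [0.4,0,0],
    [0.4,0,0],
    [0.3,0,0],
    [0.2,0,0],
    [0,0,0]
  ],
  "turn": [0,0,0,0,0,0,0,0,0],
  "claw": [40,40,40,40,40,40,40,40,40]
}}

```text
clock: 27.93
position: [568.7, -22.2, 32.1]
eef_rot: [3.141, -0.001, 0.154]
ft_force: [0.3, 0.6, 0.3]
width: 39.9
grip_force: 0.0
```

```bash
python3 - <<'E'
from h import *
im=ctrl.get_image("wrist");where("wrist","post_panel",(650,10))
where("wrist","door_panel",(630,120))
cv2.imwrite("pics/w10.png",im[:,:,::-1])
E
```

```text
tcp [567.9 -22.4  32.1] [-145.9 -208.1] 0.1532 [-0.7  0.4  0.2]
wrist post_panel 36579 [[-133.4, -163.6], [-133.5, -253.1], [-24.5, -253.3], [-24.3, -163.8]] [[-25.1, -164.3], [-132.3, -163.8], [-133.0, -251.8], [-25.8, -252.2]]
tcp [567.4 -22.5  32.1] [-146.5 -208.1] 0.1529 [ 0.1 -0.2 -0.4]
wrist door_panel 24866 [[-110.5, -34.6], [-110.9, -148.5], [-1.2, -148.8], [-0.9, -34.9]] [[-11.6, -148.0], [-2.1, -38.2], [-110.5, -34.6], [-106.1, -148.4]]
```

View pics/w10.png

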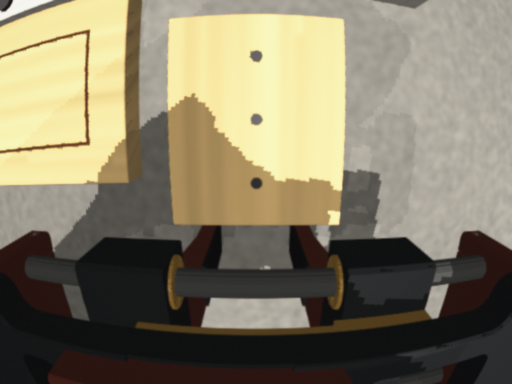

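Post (256,120) square, about 23 mm from the bar and 20 mm from the door (70,95). Pushing on to just short of the bar, then round to its -y side.

Call:
{"op": "drive_tool", "data": {
  "linear": [
    [0.3,0,0],
    [0.3,0,0],
    [0.2,0,0],
    [0,0,0],
    [-0.7,0,0],
    [-0.7,0,0],
    [-0.5,0.4,0],
    [0,0.9,0],
    [0,0.9,0],
    [0,0.8,0]
  ],
  "turn": [0,0,0,0,0,0,0,0,0,0],
  "claw": [40,40,40,40,40,40,30,20,20,20]
}}

```text
clock: 28.92
position: [551.9, -101.7, 32.4]
eef_rot: [3.141, -0.001, 0.153]
ft_force: [0.1, 0.5, 0.8]
width: 20.7
grip_force: 0.0
```

Call:
{"op": "drive_tool", "data": {
  "linear": [
    [0,0,0],
    [0,0,0],
    [0,0,0],
    [0,0,0],
    [0,0,0],
    [0,0,0],
    [0,0,0],
    [0,0,0],
    [0,0,0],
    [0,0,0],
    [0,0,0],
    [0,0,0]
  ],
  "turn": [-7,-7,-7,-7,-7,-7,-7,-7,-7,-7,-7,-7],
  "claw": [20,20,20,20,20,20,20,20,20,20,20,20]
}}

```text
clock: 29.92
position: [551.9, -100.9, 32.3]
eef_rot: [3.141, 0.0, 1.625]
ft_force: [-1.2, -0.9, -0.5]
width: 20.0
grip_force: 0.0
```

Call:
{"op": "drive_tool", "data": {
  "linear": [
    [0,0,0],
    [0,0,0]
  ],
  "turn": [-6,0],
  "claw": [30,40]
}}

```text
clock: 30.08
position: [551.8, -101.1, 32.4]
eef_rot: [3.141, -0.0, 1.728]
ft_force: [-0.4, -0.1, -0.1]
width: 30.1
grip_force: 0.0
```

```bash
python3 - <<'E'
from h import *
im=ctrl.get_image("wrist");where("wrist","post_panel",(650,10))
E
```

```text
tcp [ 551.8 -101.    32.3] [-174.  -283.3] 1.7213 [-0.1 -0.  -0.5]
wrist post_panel 23252 [[-120.2, -163.3], [-120.7, -253.6], [-2.9, -254.2], [-2.5, -163.9]] [[-119.1, -170.1], [-115.0, -252.0], [-4.1, -252.1], [-5.2, -165.1]]
```

Call:
{"op": "drive_tool", "data": {
  "linear": [
    [0,0.91,0],
    [0,0.91,0],
    [0,0.91,0],
    [0,0.91,0],
    [0,0.91,0],
    [0,0,0],
    [0.4,0,0],
    [0.3,0,0],
    [0.3,0,0],
    [0.3,0,0],
    [0.2,0,0],
    [0,0,0]
  ],
  "turn": [0,0,0,0,0,0,0,0,0,0,0,0],
  "claw": [40,40,40,40,40,40,40,40,40,40,40,40]
}}

```text
clock: 31.18
position: [657.9, -44.1, 32.3]
eef_rot: [-3.141, -0.001, 1.725]
ft_force: [-0.5, 0.9, -1.3]
width: 40.3
grip_force: 0.0
```

Call:
{"op": "drive_tool", "data": {
  "linear": [
    [0.06,0,0],
    [0.06,0,0],
    [0.06,0,0],
    [0,0,0]
  ],
  "turn": [0,0,0,0],
  "claw": [40,40,40,40]
}}

```text
clock: 31.52
position: [657.8, -42.2, 32.3]
eef_rot: [3.141, 0.0, 1.723]
ft_force: [-0.4, 0.7, -0.5]
width: 40.1
grip_force: 0.2
```

```bash
python3 - <<'E'
from h import *
im=ctrl.get_image("wrist");where("wrist","post_panel",(650,30))
where("wrist","door_panel",(630,120))
E
```

```text
tcp [657.8 -42.2  32.3] [ -60.2 -241.5] 1.7233 [ 0.3 -0.6  0.5]
wrist post_panel 36315 [[-111.4, -139.5], [-111.5, -229.4], [-1.9, -229.6], [-1.7, -139.7]] [[-110.8, -140.4], [-110.8, -228.7], [-2.3, -229.1], [-2.9, -140.6]]
tcp [657.7 -42.2  32.2] [ -60.3 -241.5] 1.7233 [ 0.7 -0.1  1. ]
wrist door_panel 11236 [[-109.0, -106.3], [-109.2, -139.9], [-0.2, -140.6], [-0.0, -107.0]] [[-108.2, -108.3], [-108.1, -139.6], [-0.6, -139.3], [-0.6, -107.0]]
```

Call:
{"op": "drive_tool", "data": {
  "linear": [
    [0.06,0,0],
    [0.06,0,0],
    [0.04,0,0],
    [0,0,0]
  ],
  "turn": [0,0,0,0],
  "claw": [40,40,40,40]
}}

```text
clock: 32.0
position: [657.6, -41.8, 32.5]
eef_rot: [3.14, 0.005, 1.722]
ft_force: [1.3, -7.9, -0.5]
width: 39.9
grip_force: 4.3
```

Post closed against the door at about 8 N. Now press it onto the long bar.

Call:
{"op": "drive_tool", "data": {
  "linear": [
    [-0.4,0,0],
    [0,0,-0.9],
    [0,0,-0.9],
    [0.88,-0.95,0],
    [0.88,-0.95,0],
    [0.88,-0.95,0],
    [0,0,0],
    [0,0,0],
    [0,0,0],
    [0,0,0],
    [0,0,0],
    [0,0,0]
  ],
  "turn": [0,0,0,0,0,0,7,7,7,7,7,7],
  "claw": [40,40,40,40,40,40,40,40,40,40,40,40]
}}

```text
clock: 33.0
position: [578.1, 6.9, 77.2]
eef_rot: [-3.141, -0.001, 0.985]
ft_force: [-0.5, 0.0, 0.0]
width: 40.2
grip_force: 0.0
```

Call:
{"op": "drive_tool", "data": {
  "linear": [
    [0,0,0],
    [0,0,0],
    [0,0,0],
    [0,0,0],
    [0,0,0],
    [0,0,0],
    [0,0,0],
    [0,0,0.6],
    [0,0,0.6],
    [0,0,0.6],
    [0,0,0]
  ],
  "turn": [6.86,6.86,6.86,6.86,6.86,6.86,6.86,0,0,0,0],
  "claw": [40,40,40,40,40,40,40,40,40,40,40]
}}

```text
clock: 33.92
position: [575.9, 6.9, 28.4]
eef_rot: [-3.141, 0.005, 0.155]
ft_force: [-0.7, -0.6, -0.6]
width: 39.8
grip_force: 0.0
```

```bash
python3 - <<'E'
from h import *
im=ctrl.get_image("wrist");where("wrist","post_panel",(650,30))
where("wrist","door_panel",(630,120))
E
```

```text
tcp [576.6   6.5  29.8] [-133.  -180.9] 0.1541 [-0.2  0.2  0.5]
wrist post_panel 37756 [[-110.4, -139.9], [-110.7, -231.4], [0.2, -231.7], [0.4, -140.2]] [[-0.7, -140.5], [-109.9, -140.1], [-110.7, -230.2], [-0.3, -230.4]]
tcp [577.3   6.2  31. ] [-132.3 -181.3] 0.1533 [ 0.9 -0.6 -0.1]
wrist door_panel 33212 [[-107.9, -4.9], [-108.2, -140.4], [4.0, -140.6], [4.3, -5.2]] [[0.3, -140.5], [3.6, -13.5], [-107.4, -4.9], [-107.4, -139.2]]
```

Call:
{"op": "drive_tool", "data": {
  "linear": [
    [0.2,0,0],
    [0.15,0,0],
    [0.06,0,0],
    [0.06,0,0],
    [0.06,0,0],
    [0,0,0]
  ],
  "turn": [0,0,0,0,0,0],
  "claw": [40,40,40,40,40,40]
}}

```text
clock: 34.57
position: [588.3, 7.9, 32.1]
eef_rot: [-3.14, 0.006, 0.152]
ft_force: [-11.5, -1.2, 8.0]
width: 40.0
grip_force: 6.0
```

Call:
{"op": "drive_tool", "data": {
  "linear": [
    [0.06,0,0],
    [0.04,0,0],
    [0,0,0]
  ],
  "turn": [0,0,0],
  "claw": [40,40,40]
}}

```text
clock: 34.82
position: [588.4, 7.9, 31.9]
eef_rot: [-3.139, 0.01, 0.152]
ft_force: [-19.5, -2.4, 15.0]
width: 40.0
grip_force: 9.8
```

Firm on the bar, at the same depth as the door. Backing off to look.

Call:
{"op": "drive_tool", "data": {
  "linear": [
    [-0.5,0,0],
    [-0.5,0,-0.5],
    [-0.6,0,-0.9],
    [-0.6,0,-0.9],
    [-0.4,0,-0.9],
    [0,0,0]
  ],
  "turn": [0,0,0,0,0,0],
  "claw": [40,40,40,40,40,40]
}}

```text
clock: 35.32
position: [530.0, -1.7, 115.7]
eef_rot: [-3.141, -0.005, 0.151]
ft_force: [0.6, -0.4, 0.2]
width: 39.9
grip_force: 0.0
```

```bash
python3 - <<'E'
from h import *
im=ctrl.get_image("wrist");where("wrist","post_panel",(650,30));where("wrist","door_panel",(630,120))
cv2.imwrite("pics/w11.png",cv2.resize(im[:230,60:400,::-1],None,fx=2.3,fy=2.3,interpolation=cv2.INTER_CUBIC))
E
```

```text
tcp [530.5  -0.8 114.2] [-179.6 -180.9] 0.1526 [0.  0.4 1.1]
wrist post_panel 13425 [[-109.9, -138.7], [-109.7, -227.3], [-12.9, -227.1], [-13.0, -138.6]] [[-13.0, -138.6], [-108.6, -139.5], [-108.5, -226.1], [-12.9, -225.9]]
tcp [ 5.304e+02 -3.000e-01  1.130e+02] [-179.6 -180.4] 0.1534 [ 0.2  0.6 -0.4]
wrist door_panel 17468 [[-111.1, -0.6], [-111.1, -139.6], [-2.1, -139.6], [-2.1, -0.5]] [[-5.3, -2.9], [-109.7, -3.9], [-108.9, -138.0], [-13.9, -138.6]]
```

View pics/w11.png

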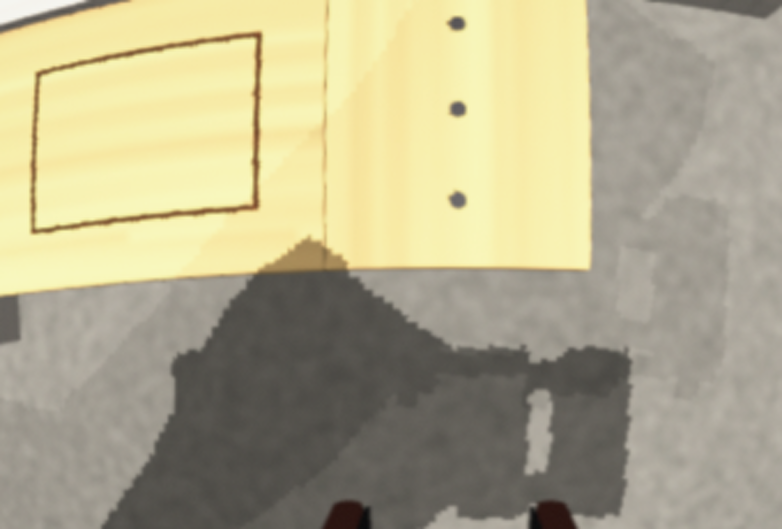

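The two panels' front edges line up at row 268 and only a hairline seam shows at (325,150). One last light press along the bar will make sure the seam is closed.

Call:
{"op": "drive_tool", "data": {
  "linear": [
    [1,0.64,0],
    [1,0.64,0],
    [1,0.64,0],
    [1,0.64,0],
    [1,0.64,0],
    [0,0,0],
    [0,0,0],
    [0,0,0],
    [0,0,0],
    [0,0,0],
    [0,0,0],
    [0,0,0]
  ],
  "turn": [0,0,0,0,0,-7,-7,-7,-7,-7,-7,-7],
  "claw": [40,40,40,40,40,40,40,40,40,40,40,40]
}}

```text
clock: 36.47
position: [665.2, -60.6, 110.3]
eef_rot: [-3.14, 0.001, 1.014]
ft_force: [0.0, 0.1, -0.0]
width: 40.1
grip_force: 0.0
```

Call:
{"op": "drive_tool", "data": {
  "linear": [
    [0,0,0],
    [0,0,0],
    [0,0,0],
    [0,0,0],
    [0,0,0],
    [0,0,0],
    [0,0,0.8],
    [0,0,0.8],
    [0,0,0.8],
    [0,0,0.8],
    [0,0,0],
    [0,0,0]
  ],
  "turn": [-6.85,-6.85,-6.85,-6.85,-6.85,-6.85,0,0,0,0,0,0],
  "claw": [40,40,40,40,40,40,40,40,40,40,40,40]
}}

```text
clock: 37.47
position: [664.3, -60.9, 30.1]
eef_rot: [-3.138, -0.001, 1.725]
ft_force: [0.0, 0.6, -0.3]
width: 39.9
grip_force: 0.0
```

```bash
python3 - <<'E'
from h import *
im=ctrl.get_image("wrist");where("wrist","post_panel",(650,30))
E
```

```text
tcp [665.1 -61.1  31.5] [ -55.9 -261.3] 1.725 [-0.1 -0.3  0.5]
wrist post_panel 37371 [[-108.6, -139.6], [-108.9, -230.2], [1.7, -230.5], [1.9, -139.9]] [[-108.1, -140.6], [-107.8, -229.3], [1.6, -228.8], [0.9, -140.4]]
```

Previous firm contact was at tool yf ≈ -241, so 20 mm to go.

Call:
{"op": "drive_tool", "data": {
  "linear": [
    [0.3,0,0],
    [0.3,0,0],
    [0.1,0,0],
    [0.06,0,0],
    [0.06,0,0],
    [0.06,0,0],
    [0.06,0,0],
    [0,0,0]
  ],
  "turn": [0,0,0,0,0,0,0,0],
  "claw": [40,40,40,40,40,40,40,40]
}}

```text
clock: 38.23
position: [662.5, -41.0, 32.9]
eef_rot: [3.139, 0.004, 1.723]
ft_force: [2.8, -7.0, 0.2]
width: 40.1
grip_force: 3.8
```

Contact at the same place. Backing off, rising and checking.

Call:
{"op": "drive_tool", "data": {
  "linear": [
    [-0.4,0,0],
    [-0.6,0,0],
    [-0.8,0,-0.8],
    [-0.8,0,-0.8],
    [-0.6,0,-0.9],
    [0,0,-0.9],
    [0,0,0]
  ],
  "turn": [0,0,0,0,0,0,0],
  "claw": [40,40,40,40,40,40,40]
}}

```text
clock: 38.82
position: [675.7, -120.5, 122.0]
eef_rot: [3.136, 0.002, 1.722]
ft_force: [-0.0, 0.6, 0.3]
width: 39.8
grip_force: 0.0
```

```bash
python3 - <<'E'
from h import *
im=ctrl.get_image("wrist");where("wrist","post_panel",(650,30));where("wrist","door_panel",(630,120))
ctrl.get_image("side")
for n,w in (("oil_can",(714,-270)),("padlock",(405,-133)),("carton",(427,262)),("strap_hinge",(420,-315)),("tape_measure",(609,-405))):
    print(n,w,[np.round(at("side",d["uv"])).tolist() for d in ctrl.pinpoint("side",n)][:1])
print(ctrl.finish_job())
E
```

```text
tcp [ 675.  -118.9  119.7] [ -55.1 -319.9] 1.7232 [0.3 0.4 0.7]
wrist post_panel 12527 [[-110.5, -149.1], [-110.9, -229.3], [-3.3, -229.8], [-2.9, -149.6]] [[-110.0, -149.1], [-108.5, -227.3], [-3.6, -225.1], [-3.6, -149.6]]
tcp [ 674.  -117.6  117.8] [ -55.8 -318.5] 1.7243 [ 0.7  0.3 -0.5]
door_panel None
oil_can (714, -270) [[707.0, -265.0]]
padlock (405, -133) [[399.0, -137.0]]
carton (427, 262) [[704.0, -266.0]]
strap_hinge (420, -315) [[421.0, -310.0]]
tape_measure (609, -405) [[604.0, -404.0]]
the job is handed in; nothing more can be done
None
```

The job is handed in at about 39 s of the 72 s allowed: the larger panel is pressed flush into the fence corner and the smaller one closed tight beside it on the long bar. The can, padlock, strap hinge and tape measure still measure where they started; the final look did not find the carton, and I did not re-measure the bin or spool.

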